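# Load the solvent tray with the port-capped bottles

## Task

Load the black solvent tray for the next chromatography run: stand the three amber bottles whose caps carry three white tubing ports upright in the white cup holders, the small one in the smallest holder, the medium one in the middle-sized holder and the large one in the largest, each resting on the holder's floor. Leave the two look-alike bottles with plain flat caps and the glass beaker standing where they are, and do not tip any bottle over.

Things in the scene. Friction and masses are not known exactly. Their poses are not given: they have to be found in the camera images.
- bottle_small: SMALL loose upright amber glass bottle, 100 g, round body 44 mm wide. Origin: centre of underside, z up; yaw irrelevant. Straight to 55 mm, steep shoulder to a 32 mm neck at 62 mm; blue cap 38 mm wide from 68 to 92 mm (grip it here). On the cap THREE WHITE PORTS: stubs 10 mm wide, 14 mm tall, 11 mm off the axis; 106 mm high in all.
- bottle_medium: MEDIUM loose upright amber glass bottle, 150 g, round body 58 mm wide. Origin: centre of underside, z up; yaw irrelevant. Straight to 64 mm, steep shoulder to a 32 mm neck at 78 mm; blue cap 38 mm wide from 84 to 108 mm (grip it here). On the cap THREE WHITE PORTS: stubs 10 mm wide, 14 mm tall, 11 mm off the axis; 122 mm high in all.
- bottle_large: LARGE loose upright amber glass bottle, 210 g, round body 72 mm wide. Origin: centre of underside, z up; yaw irrelevant. Straight to 72 mm, steep shoulder to a 32 mm neck at 94 mm; blue cap 38 mm wide from 100 to 124 mm (grip it here). On the cap THREE WHITE PORTS: stubs 10 mm wide, 14 mm tall, 11 mm off the axis; 138 mm high in all.
- holder_small: smallest of three fixed white round cups in the tray, for the small port-capped bottle: inner diameter 62 mm, wall 4 mm, 30 mm tall, open on top. Origin: centre of its underside, 4 mm above the bench; its inner floor is 4 mm above the origin. The holders' order along the tray varies.
- holder_medium: middle-sized of three fixed white round cups in the tray, for the medium port-capped bottle: inner diameter 76 mm, wall 4 mm, 30 mm tall, open on top. Origin: centre of its underside, 4 mm above the bench; its inner floor is 4 mm above the origin. The holders' order along the tray varies.
- holder_large: largest of three fixed white round cups in the tray, for the large port-capped bottle: inner diameter 90 mm, wall 4 mm, 30 mm tall, open on top. Origin: centre of its underside, 4 mm above the bench; its inner floor is 4 mm above the origin. The holders' order along the tray varies.
- plain_medium: look-alike to leave alone: MEDIUM loose upright amber glass bottle, 150 g, round body 58 mm wide. Origin: centre of underside, z up; yaw irrelevant. Straight to 64 mm, steep shoulder to a 32 mm neck at 78 mm; blue cap 38 mm wide from 84 to 108 mm (grip it here). Cap PLAIN and flat, no ports: not in use, stays where it is.
- plain_large: look-alike to leave alone: LARGE loose upright amber glass bottle, 210 g, round body 72 mm wide. Origin: centre of underside, z up; yaw irrelevant. Straight to 72 mm, steep shoulder to a 32 mm neck at 94 mm; blue cap 38 mm wide from 100 to 124 mm (grip it here). Cap PLAIN and flat, no ports: not in use, stays where it is.
- tray: black plastic solvent tray fixed to the bench, 118 mm (its x) by 334 mm (its y), floor 4 mm thick, rim 16 mm high; carries the three holders in a row along its y axis, 104 mm apart. Origin: centre of its underside.
- beaker: clear glass beaker, 72 mm across the rim, 90 mm tall, loose on the bench to the left beyond the bottles; bystander, leave alone. Origin: centre of its underside. (On the far right also stands a low fixed grey rack of small vials, 46 mm high, around x 0.66, y -0.43.)
Mind the look-alikes: they are no part of the job. Leave any purple look-alike of the holder_large alone.

How it is judged:
By the outcome, as a careful person would: the job done as asked, in the order asked, and still so for the second after the job is handed in, with the robot touching nothing.
It also fails if it takes over 96 s, if anything falls off the work surface, if the arm or the gripper's body presses on something with over 40 N, if the wrist force passes 120 N, or if a joint passes its speed limit or range.

## Robot

A 7-joint arm with a two-finger parallel gripper is mounted at the origin on the work surface. World frame = base frame: x ahead of the robot, y to its left, z up, the work surface at z = 0. Lengths are in m, angles in rad, forces in N, time in s.
With the tool pointing down it reaches from about 0.35 to 0.9 m from the base axis. Payload 8.1 kg.
Tool frame: the origin (TCP) lies midway between the tips of the shut fingers; the grasp point (between the pads) lies 19 mm behind it; z points along the fingers, y is the direction in which the jaws open and shut (so a half turn about z gives the same grasp; the last joint's range is limited). The gripper opens to 92 mm and grips with 3 to 60 N. Pads are 19 mm wide; open, the fingers measure 130 mm over their backs; the gripper's body (75 mm by 190 mm) begins 47 mm behind the grasp point.
Start: joints at [1.176, 0.434, 0.025, 1.573, -0.012, 1.134, -0.075], TCP at [0.18, -0.599, 0.227] pointing down, gripper open.
Joint ranges: [-2.62, 2.62], [-0.44, 2.09], [-1.27, 1.32], [0.08, 2.57], [-1.32, 4.46], [0.12, 2], [-2.74, 2.74]. Speed limits (rad/s): [2.22, 2.22, 3.01, 3.01, 3.14, 3.14, 3.14].

## Interface

Orientations are given as a rotation vector (axis times angle).
In Python, from cell import arm gives the robot as it stands. The module is installed in compiled form; this text tells all that it offers.
- The arm moves only by the tool jog_arm, never from a script. Its argument "increments" is a list of rows, each an object with "slide": the shift along the tool's x, y, z in mm, a list of three; "roll": the turn about the tool's z in rad; "gripper": the opening, from 0 (shut) to 1 (fully open). In form: [{"slide": [x, y, z], "roll": roll, "gripper": gripper}, ...]. A call has exactly 10 rows; each row is the pose to reach, as a shift and turn from the pose commanded when the call began, along the tool's axes at that moment; what a row does not reach only later rows make up. A row lasts 1/12 s, in which the tool goes at most 41.7 mm and 7.16 degrees, less where a joint would pass 70% of its speed; a pose out of reach is approached as far as the arm can. A call with a gripper value outside its range is refused whole. The fingers move at their own pace and stop on an object; "newtons" is the grip in N (left out, the last holds). Time passes only in rows, so rows that repeat a pose let the fingers close, or fill a call up. It gives the time, the measured TCP pose, the force and the opening at its end, in the units of the state.
- arm.observe(): the state, without advancing time (a new reading comes with each control period).
- arm.get_image(name): name is "scene" or "top"; returns a dict with "frame" (384x512x3 uint8, blue, green, red), "depth" (384x512 float32, m along the optical axis (not along the pixel's ray), 0 where there is no reading), "intrinsics" (3x3 intrinsics, pixels), "dist_coeffs" ([k1, k2, p1, p2, k3] as OpenCV has them; the pictures are not rectified), "R" (3x3) and "t" (3): a world point X has camera coordinates R X + t. Camera axes: x right, y down, z forward; pixel columns grow to the right and rows downward; lengths in m; the calibration is good to about 2 mm. A picture is of the moment at which its call begins.
- arm.sign_off(): hands the job in, once; it reports no verdict.
The state is a dict: "clock": time; "joints": joint angles; "dq": joint speeds; "joint_efforts": joint torques, N m; "position": TCP position; "ee_rot": TCP orientation; "force": force on the tool from outside, world axes, zero at the start; "ft_torque": the same for the moment, N m; "width": opening from 0.0 (shut) to 1.0 (fully open).
Only numpy, scipy, OpenCV 4.12 (cv2) and the standard library are available. Lean on these libraries where they do the work, as an engineer would, in place of code of your own. Each camera call takes 0.05 s, during which the arm holds its last target.

## Working session

There is one attempt and no reset: what is moved stays moved. The work goes in short steps, Python scripts to look and compute and a tool call to move; the robot and the scene stay as the last step left them, time stands still between calls to the robot, and variables do not carry over. Pictures are saved under pics/ and viewed, and the job is handed in when it is done.

Besides the shell and the picture viewer there is one more tool, called after "Call:" by a JSON object that holds its "op" and its "data". jog_arm: Moves the arm, as the interface text tells. Its arguments: {"type":"object","properties":{"increments":{"type":"array"},"newtons":{"type":"number"}},"required":["increments"]}

```bash
mkdir -p pics; python3 - <<'E'
from cell import arm
import cv2,numpy as np
print(arm.observe())
for n in ("scene","top"):
    d=arm.get_image(n); cv2.imwrite(f"pics/{n}0.png",d["frame"]); np.savez(f"{n}0.npz",**d)
    print(n,d["intrinsics"],d["dist_coeffs"],d["R"],d["t"])
E
```

```text
{'clock': 0.0, 'joints': array([ 1.17639209,  0.43525586,  0.02498165,  1.5740753 , -0.01158382,
        1.13399907, -0.07512935]), 'dq': array([ 0.00035886, -0.00187927,  0.00118342, -0.00232705, -0.00138339,
        0.00144901,  0.00082029]), 'joint_efforts': array([-1.02647733e-03, -6.67851448e+01,  9.84785222e-01, -3.14460862e+01,
       -6.04940462e-02,  4.30192868e-02,  1.76843860e-04]), 'position': array([ 0.1795917 , -0.59811747,  0.22593309]), 'ee_rot': array([-3.10670898e+00, -4.56360802e-01,  6.15428769e-04]), 'force': array([-0.33386271,  0.47113236,  0.69501719]), 'ft_torque': array([-0.02506689,  0.0060874 , -0.01413096]), 'width': 0.9966316256953707}
scene [[422.76265032   0.         253.89023285]
 [  0.         422.76265032 197.71234226]
 [  0.           0.           1.        ]] [-0.05141213  0.          0.          0.          0.        ] [[-0.38760833  0.92170762  0.01465754]
 [ 0.76866626  0.33194458 -0.5467769 ]
 [-0.50883392 -0.20066852 -0.83715004]] [ 0.19205358 -0.47497949  1.52237888]
top [[487.34716644   0.         254.76837489]
 [  0.         487.34716644 185.03124683]
 [  0.           0.           1.        ]] [-0.08912337  0.          0.          0.          0.        ] [[-0.01722653 -0.99978404  0.01162452]
 [-0.99652929  0.01622114 -0.08164711]
 [ 0.08144091 -0.01299067 -0.99659351]] [0.03765115 0.61771783 1.33943463]
```

View pics/scene0.png

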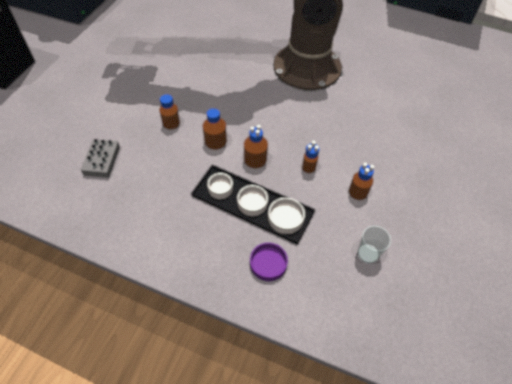

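View pics/top0.png

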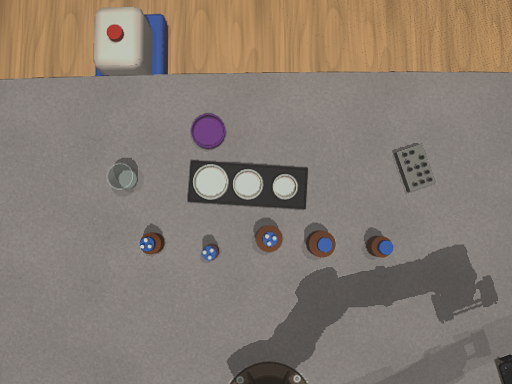

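The scene view shows three ported bottles: large at about (256,147), small at (311,158) and medium at (361,182). The plain-capped ones are at (214,130) and (169,112). In the top view the holders, large, medium and small, are at about (210,182), (248,184) and (285,187), and the purple decoy is at (208,131).

```bash
cat > h.py <<'E'
import cv2,numpy as np
from scipy.optimize import least_squares
def rays(d):
    K,D=d["intrinsics"],d["dist_coeffs"]; h,w=d["depth"].shape
    v,u=np.mgrid[:h,:w].astype(float) if False else np.mgrid[0:h,0:w]
    p=cv2.undistortPoints(np.stack([u,v],-1).reshape(-1,1,2).astype(np.float64),K,D).reshape(h,w,2)
    return np.concatenate([p,np.ones((h,w,1))],-1)
def cloud(d):
    r=rays(d)*d["depth"][...,None]
    return (r-d["t"])@d["R"]
def planez(d,uv,z):
    p=cv2.undistortPoints(np.array(uv,float).reshape(-1,1,2),d["intrinsics"],d["dist_coeffs"]).reshape(-1,2)
    r=np.c_[p,np.ones(len(p))]@d["R"]; o=-d["R"].T@d["t"]
    return o+r*((z-o[2])/r[:,2])[:,None]
def proj(d,X):
    rv=cv2.Rodrigues(d["R"])[0]
    return cv2.projectPoints(np.array(X,float).reshape(-1,1,3),rv,d["t"],d["intrinsics"],d["dist_coeffs"])[0].reshape(-1,2)
E
python3 - <<'E'
from h import *
for n in ("top","scene"):
    d=dict(np.load(f"{n}0.npz")); P=cloud(d); hsv=cv2.cvtColor(d["frame"],cv2.COLOR_BGR2HSV)
    print(n,"bench z",np.median(P[190:230,10:80,2]) if n=="top" else np.median(P[250:300,150:200,2]))
    m=cv2.inRange(hsv,(100,120,60),(125,255,255))
    c,l,s,ce=cv2.connectedComponentsWithStats(m)
    for i in range(1,c):
        if s[i,4]<25: continue
        q=P[l==i]; q=q[(q[:,2]>.05)&(q[:,2]<.15)]
        if len(q)<5: continue
        print("blue",ce[i].round(1),s[i],"med",np.median(q,0).round(4),"max",np.percentile(q[:,2],95).round(3),"bb mid",((q.min(0)+q.max(0))/2).round(4),np.ptp(q,axis=0).round(3))
    # white holders
    m=cv2.inRange(hsv,(0,0,170),(180,60,255))
    z=P[...,2]; m[(P[...,0]<.45)|(P[...,0]>.85)]=0
    c,l,s,ce=cv2.connectedComponentsWithStats(m)
    for i in range(1,c):
        if s[i,4]<150: continue
        print("white",ce[i].round(1),s[i],np.median(P[l==i],0).round(4))
        q=P[l==i]; q=q[q[:,2]>.027]
        if len(q)>10:
            f=least_squares(lambda p:np.hypot(q[:,0]-p[0],q[:,1]-p[1])-p[2],[*q[:,:2].mean(0),.04],loss="soft_l1",f_scale=.002)
            print("  rim fit",f.x.round(4),len(q))
E
```

```text
top bench z 0.0018643478672396797
blue [269.3 238.6] [263 232  14  14  93] med [ 0.4701 -0.0083  0.1258] max 0.13 bb mid [ 0.4706 -0.0069  0.1093] [0.035 0.034 0.045]
blue [147.4 243.7] [140 237  15  15 110] med [0.4641 0.3118 0.1091] max 0.113 bb mid [0.4616 0.3122 0.1098] [0.037 0.038 0.012]
blue [324.4 244.4] [318 238  14  14 164] med [ 0.4543 -0.1477  0.1261] max 0.13 bb mid [ 0.4533 -0.1486  0.1217] [0.034 0.035 0.029]
blue [385.5 247.1] [378 240  15  15 165] med [ 0.4424 -0.3123  0.1098] max 0.114 bb mid [ 0.4411 -0.3111  0.0924] [0.04  0.039 0.046]
blue [209.3 252.4] [202 246  15  14  92] med [0.435  0.1521 0.0935] max 0.098 bb mid [0.4366 0.1526 0.0792] [0.034 0.036 0.046]
white [210.9 181.1] [196 168  32  28 689] [0.6329 0.151  0.0099]
  rim fit [ 0.9149 -0.6491  0.8051] 20
white [247.  183.7] [234 172  27  26 482] [0.6231 0.0489 0.0098]
  rim fit [0.5703 0.0059 0.0741] 12
white [283.1 186.2] [273 177  22  22 322] [ 0.6152 -0.053   0.0101]
  rim fit [0.5968 0.0619 0.0917] 21
scene bench z 0.0005864416030627381
blue [166.1 100.3] [160  95  13  12 127] med [ 0.4459 -0.3094  0.
[... 435 characters left out ...]
9 0.087 ] [0.024 0.028 0.02 ]
blue [364.8 173.8] [359 167  14  13  88] med [0.4754 0.3116 0.1064] max 0.11 bb mid [0.4698 0.3124 0.1001] [0.023 0.034 0.024]
white [263.4 225.8] [    0    81   512   300 53956] [6.833e-01 1.342e-01 6.000e-04]
  rim fit [-1004.8534   175.9203  1020.6849] 84
white [219.8 185.8] [208 174  24  20 261] [ 0.609  -0.0578  0.0101]
  rim fit [ 0.6123 -0.0571  0.0325] 79
white [252.3 200.9] [238 191  30  20 427] [0.6183 0.0468 0.0095]
  rim fit [0.6209 0.0463 0.0396] 82
white [285.5 216.1] [269 201  35  28 664] [0.6269 0.1498 0.0096]
  rim fit [0.6299 0.1501 0.0466] 114
white [368.6 251.9] [361 245  16  15 174] [0.6742 0.3847 0.059 ]
  rim fit [0.6501 0.3884 0.0265] 154
```

Call:
{"op": "jog_arm", "data": {"increments": [{"slide": [36,-15,0],"roll": 0.03,"gripper": 1},{"slide": [72,-31,0],"roll": 0.06,"gripper": 1},{"slide": [108,-46,0],"roll": 0.09,"gripper": 1},{"slide": [144,-61,0],"roll": 0.12,"gripper": 1},{"slide": [180,-77,0],"roll": 0.15,"gripper": 1},{"slide": [216,-92,0],"roll": 0.18,"gripper": 1},{"slide": [252,-107,0],"roll": 0.21,"gripper": 1},{"slide": [288,-122,0],"roll": 0.24,"gripper": 1},{"slide": [324,-138,0],"roll": 0.27,"gripper": 1},{"slide": [359,-153,0],"roll": 0.292,"gripper": 1}], "newtons": 20}}

```text
clock: 0.93
position: [0.4808, -0.347, 0.2265]
ee_rot: [-3.141, 0.003, 0.001]
force: [0.9, -1.1, -0.2]
width: 1.004
```

```bash
cat >> h.py <<'E'
def go(target):
    from cell import arm
    from scipy.spatial.transform import Rotation as Ro
    s=arm.observe(); R=Ro.from_rotvec(s["ee_rot"]).as_matrix()
    print("t",round(s["clock"],2),"pos",s["position"].round(4),"yaw x",round(np.arctan2(R[1,0],R[0,0]),3),"tz",R[:,2].round(3),"w",round(s["width"],3),"F",s["force"].round(1),"q",s["joints"].round(2))
    print("slide",(R.T@(np.array(target)-s["position"])*1000).round(1))
E
python3 -c "
from h import *
go([.436,.1525,.2])"
```

```text
t 0.93 pos [ 0.4808 -0.347   0.2265] yaw x -0.002 tz [-0.  0. -1.] w 1.004 F [ 0.9 -1.1 -0.2] q [ 0.56  0.38 -0.04  1.65  0.02  1.11 -1.05]
slide [ -45.6 -499.4   26.7]
```

Call:
{"op": "jog_arm", "data": {"increments": [{"slide": [-4,-39,0],"roll": 0,"gripper": 1},{"slide": [-8,-78,0],"roll": 0,"gripper": 1},{"slide": [-12,-117,0],"roll": 0,"gripper": 1},{"slide": [-16,-156,0],"roll": 0,"gripper": 1},{"slide": [-20,-195,0],"roll": 0,"gripper": 1},{"slide": [-24,-234,0],"roll": 0,"gripper": 1},{"slide": [-28,-273,0],"roll": 0,"gripper": 1},{"slide": [-32,-312,0],"roll": 0,"gripper": 1},{"slide": [-36,-350,0],"roll": 0,"gripper": 1},{"slide": [-40,-388,0],"roll": 0,"gripper": 1}]}}

```text
clock: 1.77
position: [0.4389, 0.0409, 0.2267]
ee_rot: [3.141, -0.0, -0.0]
force: [0.4, 0.1, 0.3]
width: 1.001
```

```bash
python3 - <<'E'
from h import *
go([.436,.1525,.15])
# refine bottle centres from whole-cap silhouettes: model-fit per camera (cap top disc + lower)
for n in ("top","scene"):
    d=dict(np.load(f"{n}0.npz")); P=cloud(d)
    for nm,c,h,hl in (("S",(.436,.1525),.092,.068),("M",(.464,.312),.108,.084),("L",(.470,-.008),.124,.1)):
        m=(np.hypot(P[...,0]-c[0],P[...,1]-c[1])<.04)&(P[...,2]>h-.004+ .006)&(P[...,2]<h+.02)
        hs=cv2.cvtColor(d["frame"],cv2.COLOR_BGR2HSV); m2=m&(hs[...,1]<90)
        uv=np.argwhere(m2)[:,::-1]; print(n,nm,"ports",len(uv),planez(d,[uv.mean(0)],h+.012)[0].round(4))
        m3=(np.hypot(P[...,0]-c[0],P[...,1]-c[1])<.05)&((cv2.inRange(hs,(100,120,60),(125,255,255))>0)|m2)
        q=P[m3&(P[...,2]>hl+.008)]; print("   capbb",((q.min(0)+q.max(0))/2).round(4),np.ptp(q,axis=0).round(3))
    for nm,c,r in (("hS",(.6135,-.056),.033),("hM",(.622,.0475),.040),("hL",(.6315,.1505),.047)):
        rr=np.hypot(P[...,0]-c[0],P[...,1]-c[1]); q=P[(abs(rr-r)<.012)&(P[...,2]>.02)&(P[...,2]<.045)]
        if len(q)>8:
            f=least_squares(lambda p:np.hypot(q[:,0]-p[0],q[:,1]-p[1])-r,c,loss="soft_l1",f_scale=.002); print(n,nm,len(q),f.x.round(4))
E
```

```text
t 1.77 pos [0.4389 0.0409 0.2267] yaw x -0.0 tz [-0. -0. -1.] w 1.001 F [0.4 0.1 0.3] q [ 0.03  0.15 -0.28  1.98  0.05  1.02 -1.84]
slide [  -2.9 -111.6   76.7]
top S ports 40 [0.437  0.1536 0.104 ]
   capbb [0.4366 0.1531 0.0987] [0.034 0.034 0.025]
top M ports 48 [0.4632 0.313  0.12  ]
   capbb [0.4616 0.3122 0.1154] [0.037 0.038 0.023]
top L ports 43 [ 0.4715 -0.0068  0.136 ]
   capbb [ 0.4714 -0.0069  0.1323] [0.034 0.034 0.023]
top hS 128 [ 0.6113 -0.0547]
top hM 154 [0.6196 0.0483]
top hL 195 [0.6281 0.1517]
scene S ports 54 [0.4368 0.1521 0.104 ]
   capbb [0.4378 0.1529 0.0941] [0.037 0.032 0.034]
scene M ports 61 [0.4625 0.3124 0.12  ]
   capbb [0.4626 0.3136 0.109 ] [0.037 0.037 0.033]
scene L ports 56 [ 0.472  -0.0092  0.136 ]
   capbb [ 0.4721 -0.0079  0.1247] [0.036 0.037 0.033]
scene hS 223 [ 0.6129 -0.0574]
scene hM 263 [0.6215 0.0462]
scene hL 310 [0.6303 0.1497]
```

Call:
{"op": "jog_arm", "data": {"increments": [{"slide": [-1,-38,0],"roll": 0,"gripper": 1},{"slide": [-2,-76,0],"roll": 0,"gripper": 1},{"slide": [-2,-105,0],"roll": 0,"gripper": 1},{"slide": [-2,-112,10],"roll": 0,"gripper": 1},{"slide": [-2,-112,35],"roll": 0,"gripper": 1},{"slide": [-2,-112,65],"roll": 0,"gripper": 1},{"slide": [-2,-112,95],"roll": 0,"gripper": 1},{"slide": [-2,-112,120],"roll": 0,"gripper": 1},{"slide": [-2,-112,126],"roll": 0,"gripper": 1},{"slide": [-2,-112,126],"roll": 0,"gripper": 1}]}}

```text
clock: 2.6
position: [0.4364, 0.1502, 0.0991]
ee_rot: [3.14, -0.001, -0.006]
force: [0.4, -0.3, -0.2]
width: 1.0
```

```bash
python3 - <<'E'
from h import *
go([.437,.153,.063])
E
```

```text
t 2.6 pos [0.4364 0.1502 0.0991] yaw x -0.0 tz [-0.004 -0.002 -1.   ] w 1.0 F [ 0.4 -0.3 -0.2] q [-0.18  0.36 -0.33  2.08  0.17  0.72 -2.2 ]
slide [ 0.8 -2.9 36.1]
```

Call:
{"op": "jog_arm", "data": {"increments": [{"slide": [0,-1,10],"roll": 0,"gripper": 1},{"slide": [1,-2,20],"roll": 0,"gripper": 1},{"slide": [1,-2,30],"roll": 0,"gripper": 1},{"slide": [1,-2,36],"roll": 0,"gripper": 1},{"slide": [1,-2,36],"roll": 0,"gripper": 1},{"slide": [1,-2,36],"roll": 0,"gripper": 0.6},{"slide": [1,-2,36],"roll": 0,"gripper": 0.5},{"slide": [1,-2,36],"roll": 0,"gripper": 0.45},{"slide": [1,-2,36],"roll": 0,"gripper": 0.35},{"slide": [1,-2,36],"roll": 0,"gripper": 0.3}]}}

```text
clock: 3.43
position: [0.4389, 0.1532, 0.065]
ee_rot: [-3.141, 0.001, -0.001]
force: [0.2, 0.1, -0.0]
width: 0.687
```

```bash
python3 - <<'E'
from h import *
go([.437,.153,.063])
E
```

```text
t 3.43 pos [0.4389 0.1532 0.065 ] yaw x -0.0 tz [ 0.001  0.    -1.   ] w 0.687 F [ 0.2  0.1 -0. ] q [-0.21  0.42 -0.31  2.11  0.21  0.64 -2.23]
slide [-1.9  0.2  2. ]
```

Call:
{"op": "jog_arm", "data": {"increments": [{"slide": [-1,0,1],"roll": 0,"gripper": 0.5},{"slide": [-1,0,1],"roll": 0,"gripper": 0.45},{"slide": [-1,0,1],"roll": 0,"gripper": 0.4},{"slide": [-1,0,1],"roll": 0,"gripper": 0.3},{"slide": [-1,0,1],"roll": 0,"gripper": 0.2},{"slide": [-1,0,1],"roll": 0,"gripper": 0.2},{"slide": [-1,0,1],"roll": 0,"gripper": 0.2},{"slide": [-1,0,1],"roll": 0,"gripper": 0.2},{"slide": [-1,0,1],"roll": 0,"gripper": 0.2},{"slide": [-1,0,1],"roll": 0,"gripper": 0.2}], "newtons": 20}}

```text
clock: 4.27
position: [0.4377, 0.1532, 0.0637]
ee_rot: [3.142, -0.0, -0.0]
force: [0.2, -1.2, -0.0]
width: 0.412
```

```bash
python3 - <<'E'
from h import *
go([.437,.153,.22])
E
```

```text
t 4.27 pos [0.4377 0.1532 0.0637] yaw x -0.0 tz [-0. -0. -1.] w 0.412 F [ 0.2 -1.2 -0. ] q [-0.21  0.42 -0.31  2.12  0.21  0.63 -2.24]
slide [  -0.7    0.2 -156.3]
```

Call:
{"op": "jog_arm", "data": {"increments": [{"slide": [0,0,-8],"roll": 0,"gripper": 0.2},{"slide": [0,0,-24],"roll": 0,"gripper": 0.2},{"slide": [0,0,-44],"roll": 0,"gripper": 0.2},{"slide": [0,0,-66],"roll": 0,"gripper": 0.2},{"slide": [0,0,-88],"roll": 0,"gripper": 0.2},{"slide": [0,0,-110],"roll": 0,"gripper": 0.2},{"slide": [0,0,-130],"roll": 0,"gripper": 0.2},{"slide": [0,0,-147],"roll": 0,"gripper": 0.2},{"slide": [0,0,-156],"roll": 0,"gripper": 0.2},{"slide": [0,0,-160],"roll": 0,"gripper": 0.2}]}}

```text
clock: 5.1
position: [0.4382, 0.1535, 0.2253]
ee_rot: [-3.141, 0.0, -0.004]
force: [-0.3, 0.8, -1.5]
width: 0.411
```

```bash
python3 - <<'E'
from h import *
go([.612,-.056,.224])
E
```

```text
t 5.1 pos [0.4382 0.1535 0.2253] yaw x -0.0 tz [ 0.002  0.001 -1.   ] w 0.411 F [-0.3  0.8 -1.5] q [-0.14  0.2  -0.36  1.93  0.08  1.02 -2.11]
slide [173.8 209.4   1.6]
```

Call:
{"op": "jog_arm", "data": {"increments": [{"slide": [8,10,0],"roll": 0,"gripper": 0.2},{"slide": [26,32,0],"roll": 0,"gripper": 0.2},{"slide": [50,60,0],"roll": 0,"gripper": 0.2},{"slide": [75,90,0],"roll": 0,"gripper": 0.2},{"slide": [100,120,0],"roll": 0,"gripper": 0.2},{"slide": [124,149,0],"roll": 0,"gripper": 0.2},{"slide": [147,176,0],"roll": 0,"gripper": 0.2},{"slide": [163,196,0],"roll": 0,"gripper": 0.2},{"slide": [171,206,0],"roll": 0,"gripper": 0.2},{"slide": [174,209,0],"roll": 0,"gripper": 0.2}]}}

```text
clock: 5.93
position: [0.612, -0.0585, 0.2222]
ee_rot: [3.141, -0.006, -0.003]
force: [-0.3, -1.2, -0.7]
width: 0.407
```

```bash
python3 - <<'E'
from h import *
go([.612,-.056,.0725])
E
```

```text
t 5.93 pos [ 0.612  -0.0585  0.2222] yaw x -0.004 tz [-0.002 -0.001 -1.   ] w 0.407 F [-0.3 -1.2 -0.7] q [ 0.16  0.44 -0.22  1.59  0.1   1.13 -1.66]
slide [  0.3  -2.6 149.7]
```

Call:
{"op": "jog_arm", "data": {"increments": [{"slide": [0,0,6],"roll": 0,"gripper": 0.2},{"slide": [0,0,18],"roll": 0,"gripper": 0.2},{"slide": [0,0,34],"roll": 0,"gripper": 0.2},{"slide": [0,0,52],"roll": 0,"gripper": 0.2},{"slide": [0,0,70],"roll": 0,"gripper": 0.2},{"slide": [0,0,86],"roll": 0,"gripper": 0.2},{"slide": [0,0,98],"roll": 0,"gripper": 0.2},{"slide": [0,0,106],"roll": 0,"gripper": 0.2},{"slide": [0,0,110],"roll": 0,"gripper": 0.2},{"slide": [0,0,110],"roll": 0,"gripper": 0.2}]}}

```text
clock: 6.77
position: [0.6111, -0.0551, 0.1131]
ee_rot: [-3.141, -0.001, 0.002]
force: [0.2, -0.5, -2.0]
width: 0.406
```

```bash
python3 - <<'E'
from h import *
from cell import arm
go([.612,-.056,.0725])
d=arm.get_image("scene"); cv2.imwrite("pics/s1.png",cv2.resize(d["frame"][130:280,150:350],None,fx=4,fy=4))
go([.612,-.056,.0725])
E
```

```text
t 6.77 pos [ 0.6111 -0.0551  0.1131] yaw x 0.001 tz [-0.001  0.    -1.   ] w 0.406 F [ 0.2 -0.5 -2. ] q [ 0.15  0.54 -0.21  1.72  0.14  0.9  -1.69]
slide [ 0.9  0.9 40.6]
t 6.82 pos [ 0.6116 -0.0554  0.1139] yaw x 0.0 tz [-0.  0. -1.] w 0.405 F [ 0.6  0.4 -0.7] q [ 0.15  0.54 -0.21  1.71  0.14  0.9  -1.69]
slide [ 0.4  0.6 41.4]
```

View pics/s1.png

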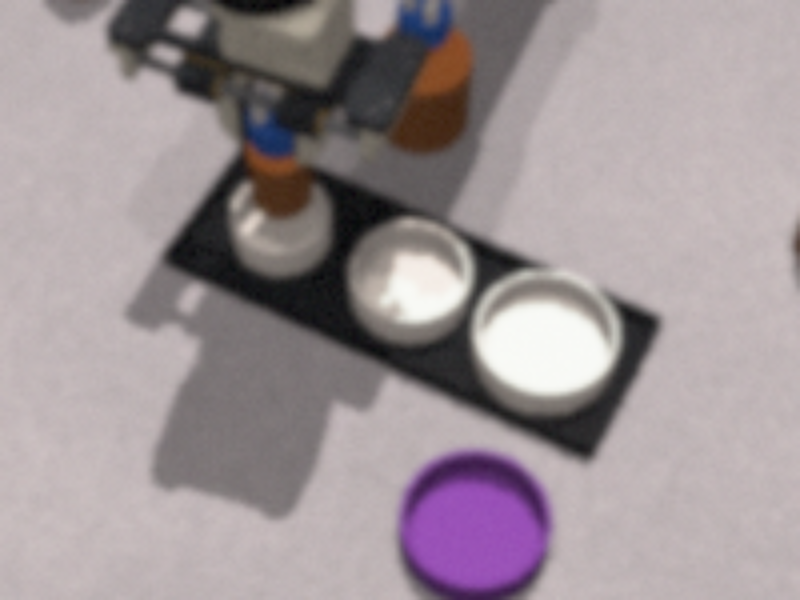

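The small bottle hangs upright over the smallest cup, around (275,215) in the crop. I'm lowering it now.

Call:
{"op": "jog_arm", "data": {"increments": [{"slide": [0,1,5],"roll": 0,"gripper": 0.2},{"slide": [0,1,11],"roll": 0,"gripper": 0.2},{"slide": [0,1,17],"roll": 0,"gripper": 0.2},{"slide": [0,1,23],"roll": 0,"gripper": 0.2},{"slide": [0,1,28],"roll": 0,"gripper": 0.2},{"slide": [0,1,32],"roll": 0,"gripper": 0.2},{"slide": [0,1,35],"roll": 0,"gripper": 0.2},{"slide": [0,1,37],"roll": 0,"gripper": 0.2},{"slide": [0,1,39],"roll": 0,"gripper": 0.2},{"slide": [0,1,40],"roll": 0,"gripper": 0.2}]}}

```text
clock: 7.65
position: [0.6117, -0.0569, 0.0736]
ee_rot: [3.142, -0.001, -0.0]
force: [-0.5, -0.6, -1.3]
width: 0.407
```

```bash
python3 - <<'E'
from h import *
go([.612,-.056,.0717])
E
```

```text
t 7.65 pos [ 0.6117 -0.0569  0.0736] yaw x -0.0 tz [-0. -0. -1.] w 0.407 F [-0.5 -0.6 -1.3] q [ 0.14  0.59 -0.2   1.75  0.15  0.82 -1.7 ]
slide [ 0.3 -0.9  1.9]
```

Call:
{"op": "jog_arm", "data": {"increments": [{"slide": [0,0,1],"roll": 0,"gripper": 0.2},{"slide": [0,0,2],"roll": 0,"gripper": 0.2},{"slide": [0,0,2],"roll": 0,"gripper": 0.2},{"slide": [0,0,2],"roll": 0,"gripper": 0.45},{"slide": [0,0,2],"roll": 0,"gripper": 0.5},{"slide": [0,0,2],"roll": 0,"gripper": 0.6},{"slide": [0,0,2],"roll": 0,"gripper": 0.7},{"slide": [0,0,2],"roll": 0,"gripper": 0.8},{"slide": [0,0,2],"roll": 0,"gripper": 0.9},{"slide": [0,0,2],"roll": 0,"gripper": 0.9}]}}

```text
clock: 8.48
position: [0.6117, -0.0569, 0.0717]
ee_rot: [3.142, -0.0, 0.0]
force: [-0.4, -0.9, 1.2]
width: 0.817
```

Call:
{"op": "jog_arm", "data": {"increments": [{"slide": [0,0,-5],"roll": 0,"gripper": 0.9},{"slide": [0,0,-20],"roll": 0,"gripper": 0.9},{"slide": [0,0,-40],"roll": 0,"gripper": 0.9},{"slide": [0,0,-60],"roll": 0,"gripper": 0.9},{"slide": [0,0,-80],"roll": 0,"gripper": 1},{"slide": [0,0,-100],"roll": 0,"gripper": 1},{"slide": [0,0,-120],"roll": 0,"gripper": 1},{"slide": [0,0,-135],"roll": 0,"gripper": 1},{"slide": [0,0,-145],"roll": 0,"gripper": 1},{"slide": [0,0,-150],"roll": 0,"gripper": 1}]}}

```text
clock: 9.32
position: [0.6123, -0.0568, 0.2235]
ee_rot: [3.141, -0.0, 0.004]
force: [0.6, 0.3, 0.9]
width: 1.002
```

```bash
python3 - <<'E'
from h import *
from cell import arm
d=arm.get_image("scene"); cv2.imwrite("pics/s2.png",cv2.resize(d["frame"][80:280,150:400],None,fx=3,fy=3))
go([.463,.3127,.222])
E
```

```text
t 9.37 pos [ 0.6124 -0.0568  0.2235] yaw x -0.0 tz [ 0.002 -0.    -1.   ] w 1.001 F [ 0.4 -0.3  0.5] q [ 0.16  0.43 -0.22  1.59  0.1   1.13 -1.66]
slide [-149.5 -369.5    1.1]
```

View pics/s2.png

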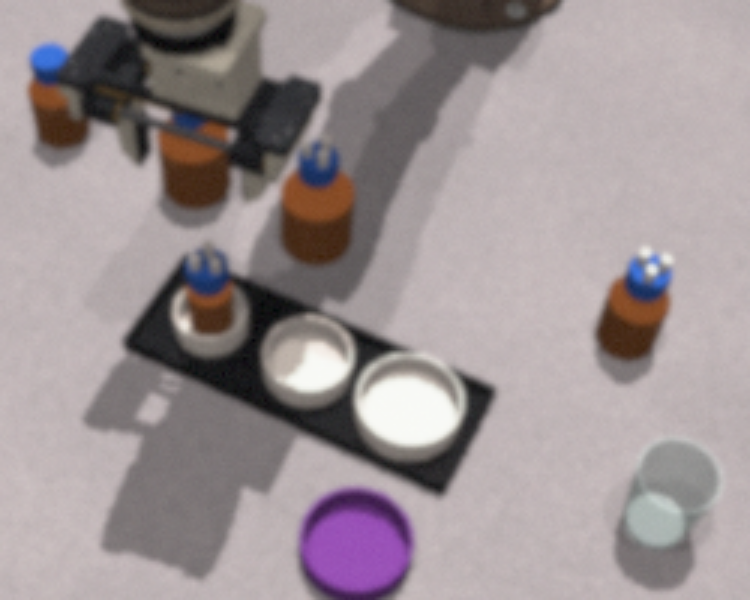

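The small bottle is standing in the smallest cup at (210,310), with the other bottles undisturbed. Next is the medium one.

Call:
{"op": "jog_arm", "data": {"increments": [{"slide": [-10,-26,0],"roll": -0.04,"gripper": 1},{"slide": [-25,-62,0],"roll": -0.08,"gripper": 1},{"slide": [-40,-99,0],"roll": -0.12,"gripper": 1},{"slide": [-55,-136,0],"roll": -0.16,"gripper": 1},{"slide": [-70,-173,0],"roll": -0.2,"gripper": 1},{"slide": [-85,-210,0],"roll": -0.24,"gripper": 1},{"slide": [-100,-247,0],"roll": -0.28,"gripper": 1},{"slide": [-115,-284,0],"roll": -0.32,"gripper": 1},{"slide": [-130,-321,0],"roll": -0.36,"gripper": 1},{"slide": [-140,-346,0],"roll": -0.4,"gripper": 1}]}}

```text
clock: 10.2
position: [0.469, 0.2928, 0.221]
ee_rot: [-3.076, -0.632, 0.002]
force: [-0.6, 0.9, -0.8]
width: 1.003
```

```bash
python3 - <<'E'
from h import *
go([.463,.3127,.078])
E
```

```text
t 10.2 pos [0.469  0.2928 0.221 ] yaw x 0.405 tz [-0.002  0.001 -1.   ] w 1.003 F [-0.6  0.9 -0.8] q [-0.33  0.36 -0.44  1.73  0.17  1.09 -1.98]
slide [  2.5 -20.4 143. ]
```

Call:
{"op": "jog_arm", "data": {"increments": [{"slide": [1,-12,0],"roll": 0,"gripper": 1},{"slide": [2,-20,0],"roll": 0,"gripper": 1},{"slide": [2,-20,10],"roll": 0,"gripper": 1},{"slide": [2,-20,30],"roll": 0,"gripper": 1},{"slide": [2,-20,50],"roll": 0,"gripper": 1},{"slide": [2,-20,70],"roll": 0,"gripper": 1},{"slide": [2,-20,88],"roll": 0,"gripper": 1},{"slide": [2,-20,98],"roll": 0,"gripper": 1},{"slide": [2,-20,103],"roll": 0,"gripper": 1},{"slide": [2,-20,103],"roll": 0,"gripper": 1}]}}

```text
clock: 11.03
position: [0.466, 0.3067, 0.1174]
ee_rot: [3.078, 0.62, -0.003]
force: [0.3, 0.2, -0.4]
width: 0.998
```

```bash
python3 - <<'E'
from h import *
go([.463,.3127,.078])
E
```

```text
t 11.03 pos [0.466  0.3067 0.1174] yaw x 0.398 tz [-0.002 -0.002 -1.   ] w 0.998 F [ 0.3  0.2 -0.4] q [-0.38  0.48 -0.41  1.84  0.24  0.87 -2.08]
slide [-0.3 -6.7 39.4]
```

Call:
{"op": "jog_arm", "data": {"increments": [{"slide": [0,-3,6],"roll": 0,"gripper": 1},{"slide": [0,-5,14],"roll": 0,"gripper": 1},{"slide": [0,-6,22],"roll": 0,"gripper": 1},{"slide": [0,-6,30],"roll": 0,"gripper": 1},{"slide": [0,-6,36],"roll": 0,"gripper": 1},{"slide": [0,-6,39],"roll": 0,"gripper": 1},{"slide": [0,-6,39],"roll": 0,"gripper": 0.9},{"slide": [0,-6,39],"roll": 0,"gripper": 0.8},{"slide": [0,-6,39],"roll": 0,"gripper": 0.7},{"slide": [0,-6,39],"roll": 0,"gripper": 0.7}]}}

```text
clock: 11.87
position: [0.4638, 0.3141, 0.0801]
ee_rot: [-3.079, -0.624, -0.001]
force: [-0.5, 1.3, -0.2]
width: 0.755
```

```bash
python3 - <<'E'
from h import *
go([.463,.3127,.078])
E
```

```text
t 11.87 pos [0.4638 0.3141 0.0801] yaw x 0.4 tz [ 0.001  0.    -1.   ] w 0.755 F [-0.5  1.3 -0.2] q [-0.41  0.53 -0.39  1.87  0.27  0.79 -2.12]
slide [-1.3  1.   2.1]
```

Call:
{"op": "jog_arm", "data": {"increments": [{"slide": [-1,1,1],"roll": 0,"gripper": 0.6},{"slide": [-1,1,2],"roll": 0,"gripper": 0.5},{"slide": [-1,1,2],"roll": 0,"gripper": 0.45},{"slide": [-1,1,2],"roll": 0,"gripper": 0.4},{"slide": [-1,1,2],"roll": 0,"gripper": 0.2},{"slide": [-1,1,2],"roll": 0,"gripper": 0.2},{"slide": [-1,1,2],"roll": 0,"gripper": 0.2},{"slide": [-1,1,2],"roll": 0,"gripper": 0.2},{"slide": [-1,1,2],"roll": 0,"gripper": 0.2},{"slide": [-1,1,2],"roll": 0,"gripper": 0.2}], "newtons": 25}}

```text
clock: 12.7
position: [0.4629, 0.3127, 0.0777]
ee_rot: [-3.079, -0.624, 0.0]
force: [0.1, 1.6, -0.1]
width: 0.411
```

```bash
python3 - <<'E'
from h import *
go([.463,.3127,.078])
E
```

```text
t 12.7 pos [0.4629 0.3127 0.0777] yaw x 0.4 tz [-0.  0. -1.] w 0.411 F [ 0.1  1.6 -0.1] q [-0.41  0.53 -0.39  1.87  0.28  0.79 -2.12]
slide [ 0.1  0.  -0.3]
```

Call:
{"op": "jog_arm", "data": {"increments": [{"slide": [0,0,-8],"roll": 0,"gripper": 0.2},{"slide": [0,0,-24],"roll": 0,"gripper": 0.2},{"slide": [0,0,-44],"roll": 0,"gripper": 0.2},{"slide": [0,0,-66],"roll": 0,"gripper": 0.2},{"slide": [0,0,-88],"roll": 0,"gripper": 0.2},{"slide": [0,0,-110],"roll": 0,"gripper": 0.2},{"slide": [0,0,-130],"roll": 0,"gripper": 0.2},{"slide": [0,0,-148],"roll": 0,"gripper": 0.2},{"slide": [0,0,-160],"roll": 0,"gripper": 0.2},{"slide": [0,0,-165],"roll": 0,"gripper": 0.2}]}}

```text
clock: 13.53
position: [0.4634, 0.313, 0.2452]
ee_rot: [-3.078, -0.623, -0.004]
force: [0.8, 1.2, -2.1]
width: 0.41
```

```bash
python3 - <<'E'
from h import *
go([.6205,.0472,.24])
E
```

```text
t 13.53 pos [0.4634 0.313  0.2452] yaw x 0.4 tz [ 0.002  0.002 -1.   ] w 0.41 F [ 0.8  1.2 -2.1] q [-0.36  0.35 -0.44  1.68  0.16  1.14 -2.02]
slide [ 41.2 306.    5.1]
```

Call:
{"op": "jog_arm", "data": {"increments": [{"slide": [1,10,0],"roll": 0.02,"gripper": 0.2},{"slide": [5,36,0],"roll": 0.06,"gripper": 0.2},{"slide": [10,72,0],"roll": 0.11,"gripper": 0.2},{"slide": [15,110,0],"roll": 0.16,"gripper": 0.2},{"slide": [20,148,0],"roll": 0.21,"gripper": 0.2},{"slide": [25,186,0],"roll": 0.26,"gripper": 0.2},{"slide": [30,224,0],"roll": 0.31,"gripper": 0.2},{"slide": [35,260,0],"roll": 0.36,"gripper": 0.2},{"slide": [39,290,0],"roll": 0.39,"gripper": 0.2},{"slide": [41,304,0],"roll": 0.4,"gripper": 0.2}]}}

```text
clock: 14.37
position: [0.6202, 0.0416, 0.2411]
ee_rot: [3.138, -0.015, -0.003]
force: [-0.3, -0.4, -2.1]
width: 0.403
```

```bash
python3 - <<'E'
from h import *
go([.6205,.0472,.0857])
E
```

```text
t 14.37 pos [0.6202 0.0416 0.2411] yaw x -0.009 tz [-0.002 -0.003 -1.   ] w 0.403 F [-0.3 -0.4 -2.1] q [ 0.01  0.44 -0.24  1.54  0.11  1.18 -1.83]
slide [  0.5  -6.1 155.4]
```

Call:
{"op": "jog_arm", "data": {"increments": [{"slide": [0,0,4],"roll": 0,"gripper": 0.2},{"slide": [0,-1,16],"roll": 0,"gripper": 0.2},{"slide": [0,-1,32],"roll": 0,"gripper": 0.2},{"slide": [0,-1,50],"roll": 0,"gripper": 0.2},{"slide": [0,-1,68],"roll": 0,"gripper": 0.2},{"slide": [0,-1,84],"roll": 0,"gripper": 0.2},{"slide": [0,-1,97],"roll": 0,"gripper": 0.2},{"slide": [0,-1,106],"roll": 0,"gripper": 0.2},{"slide": [0,-1,110],"roll": 0,"gripper": 0.2},{"slide": [0,-1,110],"roll": 0,"gripper": 0.2}]}}

```text
clock: 15.2
position: [0.6181, 0.0498, 0.1315]
ee_rot: [3.142, 0.0, -0.004]
force: [-0.0, -0.8, -1.5]
width: 0.406
```

```bash
python3 - <<'E'
from h import *
go([.6205,.0472,.0857])
E
```

```text
t 15.2 pos [0.6181 0.0498 0.1315] yaw x 0.0 tz [-0.002 -0.    -1.   ] w 0.406 F [-0.  -0.8 -1.5] q [-0.    0.53 -0.24  1.68  0.15  0.95 -1.87]
slide [ 2.5  2.6 45.8]
```

Call:
{"op": "jog_arm", "data": {"increments": [{"slide": [1,1,4],"roll": 0,"gripper": 0.2},{"slide": [2,2,9],"roll": 0,"gripper": 0.2},{"slide": [2,2,15],"roll": 0,"gripper": 0.2},{"slide": [2,2,21],"roll": 0,"gripper": 0.2},{"slide": [2,2,27],"roll": 0,"gripper": 0.2},{"slide": [2,2,33],"roll": 0,"gripper": 0.2},{"slide": [2,2,37],"roll": 0,"gripper": 0.2},{"slide": [2,2,40],"roll": 0,"gripper": 0.2},{"slide": [2,2,42],"roll": 0,"gripper": 0.2},{"slide": [2,2,43],"roll": 0,"gripper": 0.2}]}}

```text
clock: 16.03
position: [0.621, 0.0475, 0.0894]
ee_rot: [3.142, -0.0, -0.0]
force: [-0.5, -0.6, -1.5]
width: 0.41
```

```bash
python3 - <<'E'
from h import *
go([.6205,.0472,.0857])
E
```

```text
t 16.03 pos [0.621  0.0475 0.0894] yaw x -0.0 tz [-0. -0. -1.] w 0.41 F [-0.5 -0.6 -1.5] q [-0.01  0.58 -0.23  1.71  0.16  0.87 -1.88]
slide [-0.5  0.3  3.7]
```

Call:
{"op": "jog_arm", "data": {"increments": [{"slide": [0,0,2],"roll": 0,"gripper": 0.2},{"slide": [0,0,3],"roll": 0,"gripper": 0.2},{"slide": [0,0,4],"roll": 0,"gripper": 0.2},{"slide": [0,0,4],"roll": 0,"gripper": 0.2},{"slide": [0,0,4],"roll": 0,"gripper": 0.2},{"slide": [0,0,4],"roll": 0,"gripper": 0.45},{"slide": [0,0,4],"roll": 0,"gripper": 0.5},{"slide": [0,0,4],"roll": 0,"gripper": 0.6},{"slide": [0,0,4],"roll": 0,"gripper": 0.7},{"slide": [0,0,4],"roll": 0,"gripper": 0.8}]}}

```text
clock: 16.87
position: [0.6211, 0.0475, 0.0858]
ee_rot: [3.142, -0.0, 0.0]
force: [-0.4, 0.3, -0.0]
width: 0.669
```

Call:
{"op": "jog_arm", "data": {"increments": [{"slide": [0,0,0],"roll": 0,"gripper": 0.8},{"slide": [0,0,-8],"roll": 0,"gripper": 0.8},{"slide": [0,0,-25],"roll": 0,"gripper": 0.8},{"slide": [0,0,-45],"roll": 0,"gripper": 0.8},{"slide": [0,0,-65],"roll": 0,"gripper": 1},{"slide": [0,0,-85],"roll": 0,"gripper": 1},{"slide": [0,0,-105],"roll": 0,"gripper": 1},{"slide": [0,0,-125],"roll": 0,"gripper": 1},{"slide": [0,0,-138],"roll": 0,"gripper": 1},{"slide": [0,0,-145],"roll": 0,"gripper": 1}]}}

```text
clock: 17.7
position: [0.6219, 0.0477, 0.2336]
ee_rot: [-3.141, 0.0, -0.005]
force: [0.5, -0.0, 0.2]
width: 1.001
```

```bash
python3 - <<'E'
from h import *
from cell import arm
d=arm.get_image("scene"); cv2.imwrite("pics/s3.png",cv2.resize(d["frame"][80:280,150:400],None,fx=3,fy=3))
go([.4717,-.0075,.23])
E
```

```text
t 17.75 pos [0.6221 0.0478 0.2339] yaw x -0.0 tz [ 0.004  0.    -1.   ] w 1.002 F [ 0.6 -0.3  0.2] q [ 0.01  0.44 -0.25  1.55  0.12  1.16 -1.83]
slide [-150.4   55.3    3.3]
```

View pics/s3.png

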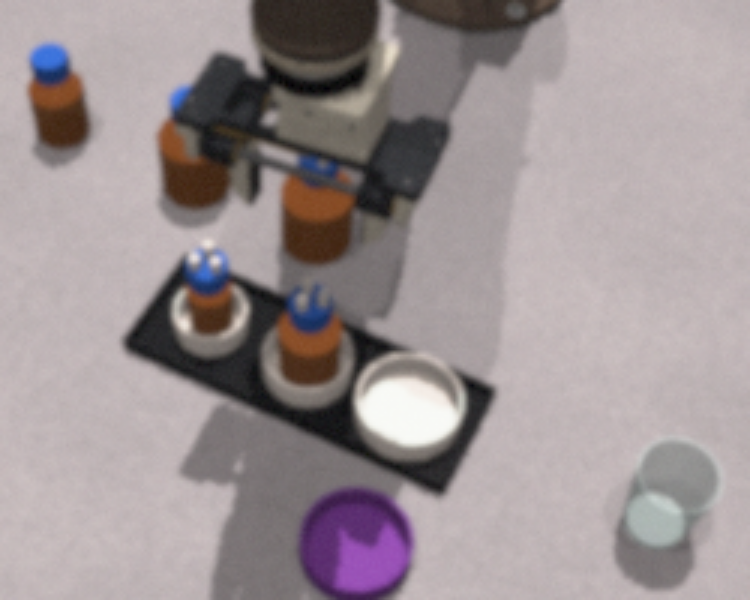

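The medium bottle is upright in the middle cup, around (310,350). The large one goes next.

Call:
{"op": "jog_arm", "data": {"increments": [{"slide": [-10,4,0],"roll": 0,"gripper": 1},{"slide": [-35,13,0],"roll": 0,"gripper": 1},{"slide": [-65,24,0],"roll": 0,"gripper": 1},{"slide": [-95,35,0],"roll": 0,"gripper": 1},{"slide": [-122,45,0],"roll": 0,"gripper": 1},{"slide": [-140,51,0],"roll": 0,"gripper": 1},{"slide": [-148,54,10],"roll": 0,"gripper": 1},{"slide": [-150,55,30],"roll": 0,"gripper": 1},{"slide": [-150,55,50],"roll": 0,"gripper": 1},{"slide": [-150,55,60],"roll": 0,"gripper": 1}]}}

```text
clock: 18.58
position: [0.4694, -0.0078, 0.1686]
ee_rot: [3.141, -0.001, -0.004]
force: [-0.1, -0.0, -0.7]
width: 1.0
```

```bash
python3 - <<'E'
from h import *
go([.4717,-.0075,.094])
E
```

```text
t 18.58 pos [ 0.4694 -0.0078  0.1686] yaw x -0.001 tz [-0.003 -0.    -1.   ] w 1.0 F [-0.1 -0.  -0.7] q [ 0.12  0.27 -0.26  2.    0.09  0.89 -1.76]
slide [ 2.5 -0.3 74.6]
```

Call:
{"op": "jog_arm", "data": {"increments": [{"slide": [1,0,8],"roll": 0,"gripper": 1},{"slide": [1,0,20],"roll": 0,"gripper": 1},{"slide": [1,0,33],"roll": 0,"gripper": 1},{"slide": [1,0,46],"roll": 0,"gripper": 1},{"slide": [1,0,58],"roll": 0,"gripper": 1},{"slide": [1,0,68],"roll": 0,"gripper": 1},{"slide": [1,0,73],"roll": 0,"gripper": 1},{"slide": [1,0,73],"roll": 0,"gripper": 0.9},{"slide": [1,0,73],"roll": 0,"gripper": 0.8},{"slide": [1,0,73],"roll": 0,"gripper": 0.7}]}}

```text
clock: 19.42
position: [0.4725, -0.0073, 0.0983]
ee_rot: [-3.142, 0.0, -0.001]
force: [0.4, 0.2, -0.2]
width: 0.831
```

```bash
python3 - <<'E'
from h import *
go([.4717,-.0075,.094])
E
```

```text
t 19.42 pos [ 0.4725 -0.0073  0.0983] yaw x -0.0 tz [ 0.001  0.    -1.   ] w 0.831 F [ 0.4  0.2 -0.2] q [ 0.1   0.37 -0.25  2.07  0.13  0.72 -1.81]
slide [-0.8  0.2  4.3]
```

Call:
{"op": "jog_arm", "data": {"increments": [{"slide": [-1,0,2],"roll": 0,"gripper": 0.7},{"slide": [-1,0,4],"roll": 0,"gripper": 0.6},{"slide": [-1,0,4],"roll": 0,"gripper": 0.5},{"slide": [-1,0,4],"roll": 0,"gripper": 0.45},{"slide": [-1,0,4],"roll": 0,"gripper": 0.35},{"slide": [-1,0,4],"roll": 0,"gripper": 0.2},{"slide": [-1,0,4],"roll": 0,"gripper": 0.2},{"slide": [-1,0,4],"roll": 0,"gripper": 0.2},{"slide": [-1,0,4],"roll": 0,"gripper": 0.2},{"slide": [-1,0,4],"roll": 0,"gripper": 0.2}], "newtons": 30}}

```text
clock: 20.25
position: [0.4711, -0.0074, 0.0938]
ee_rot: [3.142, -0.0, 0.0]
force: [-0.4, 0.6, 1.4]
width: 0.409
```

```bash
python3 - <<'E'
from h import *
go([.4717,-.0075,.094])
E
```

```text
t 20.25 pos [ 0.4711 -0.0074  0.0938] yaw x -0.0 tz [ 0. -0. -1.] w 0.409 F [-0.4  0.6  1.4] q [ 0.1   0.37 -0.25  2.08  0.14  0.71 -1.81]
slide [ 0.6  0.1 -0.2]
```

Call:
{"op": "jog_arm", "data": {"increments": [{"slide": [0,0,-8],"roll": 0,"gripper": 0.2},{"slide": [0,0,-24],"roll": 0,"gripper": 0.2},{"slide": [0,0,-44],"roll": 0,"gripper": 0.2},{"slide": [0,0,-66],"roll": 0,"gripper": 0.2},{"slide": [0,0,-88],"roll": 0,"gripper": 0.2},{"slide": [0,0,-110],"roll": 0,"gripper": 0.2},{"slide": [0,0,-130],"roll": 0,"gripper": 0.2},{"slide": [0,0,-148],"roll": 0,"gripper": 0.2},{"slide": [0,0,-160],"roll": 0,"gripper": 0.2},{"slide": [0,0,-165],"roll": 0,"gripper": 0.2}]}}

```text
clock: 21.08
position: [0.4716, -0.0073, 0.261]
ee_rot: [-3.142, 0.0, -0.004]
force: [0.8, 0.1, -2.2]
width: 0.407
```

```bash
python3 - <<'E'
from h import *
go([.629,.1507,.2588])
E
```

```text
t 21.08 pos [ 0.4716 -0.0073  0.261 ] yaw x -0.0 tz [ 0.003  0.    -1.   ] w 0.407 F [ 0.8  0.1 -2.2] q [ 0.13  0.17 -0.27  1.86  0.05  1.11 -1.72]
slide [ 157.4 -158.1    2.6]
```

Call:
{"op": "jog_arm", "data": {"increments": [{"slide": [7,-7,0],"roll": 0,"gripper": 0.2},{"slide": [22,-22,0],"roll": 0,"gripper": 0.2},{"slide": [42,-42,0],"roll": 0,"gripper": 0.2},{"slide": [64,-64,0],"roll": 0,"gripper": 0.2},{"slide": [87,-87,0],"roll": 0,"gripper": 0.2},{"slide": [110,-110,0],"roll": 0,"gripper": 0.2},{"slide": [131,-131,0],"roll": 0,"gripper": 0.2},{"slide": [147,-147,0],"roll": 0,"gripper": 0.2},{"slide": [155,-155,0],"roll": 0,"gripper": 0.2},{"slide": [158,-158,0],"roll": 0,"gripper": 0.2}]}}

```text
clock: 21.92
position: [0.6294, 0.1534, 0.2565]
ee_rot: [-3.141, -0.004, 0.004]
force: [-0.8, 0.8, -1.2]
width: 0.405
```

```bash
python3 - <<'E'
from h import *
go([.629,.1507,.1018])
E
```

```text
t 21.92 pos [0.6294 0.1534 0.2565] yaw x 0.002 tz [-0.003  0.001 -1.   ] w 0.405 F [-0.8  0.8 -1.2] q [-0.13  0.48 -0.29  1.45  0.14  1.24 -2.01]
slide [ -0.    2.8 154.7]
```

Call:
{"op": "jog_arm", "data": {"increments": [{"slide": [0,0,4],"roll": 0,"gripper": 0.2},{"slide": [0,0,16],"roll": 0,"gripper": 0.2},{"slide": [0,0,32],"roll": 0,"gripper": 0.2},{"slide": [0,0,50],"roll": 0,"gripper": 0.2},{"slide": [0,0,68],"roll": 0,"gripper": 0.2},{"slide": [0,0,84],"roll": 0,"gripper": 0.2},{"slide": [0,0,97],"roll": 0,"gripper": 0.2},{"slide": [0,0,106],"roll": 0,"gripper": 0.2},{"slide": [0,0,110],"roll": 0,"gripper": 0.2},{"slide": [0,0,110],"roll": 0,"gripper": 0.2}]}}

```text
clock: 22.75
position: [0.6282, 0.1496, 0.1475]
ee_rot: [3.141, -0.002, -0.003]
force: [0.1, -0.9, -1.4]
width: 0.409
```

```bash
python3 - <<'E'
from h import *
go([.629,.1507,.1018])
E
```

```text
t 22.75 pos [0.6282 0.1496 0.1475] yaw x -0.001 tz [-0.002 -0.001 -1.   ] w 0.409 F [ 0.1 -0.9 -1.4] q [-0.13  0.56 -0.28  1.59  0.17  1.02 -2.04]
slide [ 0.9 -1.2 45.7]
```

Call:
{"op": "jog_arm", "data": {"increments": [{"slide": [0,0,4],"roll": 0,"gripper": 0.2},{"slide": [0,-1,9],"roll": 0,"gripper": 0.2},{"slide": [0,-1,15],"roll": 0,"gripper": 0.2},{"slide": [0,-1,21],"roll": 0,"gripper": 0.2},{"slide": [0,-1,27],"roll": 0,"gripper": 0.2},{"slide": [0,-1,33],"roll": 0,"gripper": 0.2},{"slide": [0,-1,37],"roll": 0,"gripper": 0.2},{"slide": [0,-1,40],"roll": 0,"gripper": 0.2},{"slide": [0,-1,42],"roll": 0,"gripper": 0.2},{"slide": [0,-1,43],"roll": 0,"gripper": 0.2}]}}

```text
clock: 23.58
position: [0.629, 0.1515, 0.1054]
ee_rot: [3.141, -0.0, -0.0]
force: [-0.1, -0.4, -1.1]
width: 0.408
```

```bash
python3 - <<'E'
from h import *
go([.629,.1507,.1018])
E
```

```text
t 23.58 pos [0.629  0.1515 0.1054] yaw x -0.0 tz [-0. -0. -1.] w 0.408 F [-0.1 -0.4 -1.1] q [-0.14  0.6  -0.27  1.63  0.19  0.94 -2.05]
slide [-0.   0.8  3.6]
```

Call:
{"op": "jog_arm", "data": {"increments": [{"slide": [0,0,2],"roll": 0,"gripper": 0.2},{"slide": [0,0,3],"roll": 0,"gripper": 0.2},{"slide": [0,0,4],"roll": 0,"gripper": 0.2},{"slide": [0,0,4],"roll": 0,"gripper": 0.2},{"slide": [0,0,4],"roll": 0,"gripper": 0.2},{"slide": [0,0,4],"roll": 0,"gripper": 0.45},{"slide": [0,0,4],"roll": 0,"gripper": 0.5},{"slide": [0,0,4],"roll": 0,"gripper": 0.6},{"slide": [0,0,4],"roll": 0,"gripper": 0.7},{"slide": [0,0,4],"roll": 0,"gripper": 0.8}]}}

```text
clock: 24.42
position: [0.6291, 0.1515, 0.1018]
ee_rot: [3.142, -0.001, 0.0]
force: [0.4, 0.0, -0.3]
width: 0.669
```

Call:
{"op": "jog_arm", "data": {"increments": [{"slide": [0,0,0],"roll": 0,"gripper": 0.8},{"slide": [0,0,-8],"roll": 0,"gripper": 0.8},{"slide": [0,0,-25],"roll": 0,"gripper": 0.8},{"slide": [0,0,-45],"roll": 0,"gripper": 0.8},{"slide": [0,0,-65],"roll": 0,"gripper": 0.8},{"slide": [0,0,-85],"roll": 0,"gripper": 1},{"slide": [0,0,-105],"roll": 0,"gripper": 1},{"slide": [0,0,-125],"roll": 0,"gripper": 1},{"slide": [0,0,-138],"roll": 0,"gripper": 1},{"slide": [0,0,-145],"roll": 0,"gripper": 1}]}}

```text
clock: 25.25
position: [0.6298, 0.1519, 0.2496]
ee_rot: [-3.141, 0.0, -0.005]
force: [-0.6, 0.3, -0.5]
width: 1.0
```

```bash
python3 - <<'E'
from h import *
from cell import arm
d=arm.get_image("scene"); cv2.imwrite("pics/s4.png",cv2.resize(d["frame"][80:280,150:400],None,fx=3,fy=3))
P=cloud(d)
for nm,c in (("S",(.612,-.056)),("M",(.6205,.0475)),("L",(.629,.1507))):
    q=P[(np.hypot(P[...,0]-c[0],P[...,1]-c[1])<.03)&(P[...,2]<.16)]; print(nm,np.percentile(q[:,2],98).round(3))
go([.5,-.2,.25])
E
```

```text
S 0.116
M 0.131
L 0.147
t 25.3 pos [0.63  0.152 0.25 ] yaw x -0.0 tz [ 0.004  0.001 -1.   ] w 1.0 F [0.9 0.3 0.9] q [-0.13  0.48 -0.29  1.46  0.14  1.22 -2.01]
slide [-129.9  352.    -1. ]
```

View pics/s4.png

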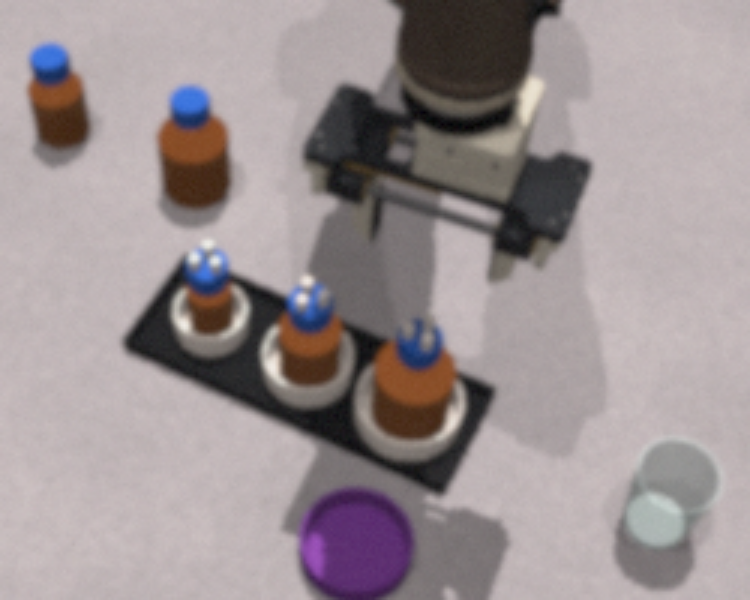

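All three bottles stand upright in their cups, at about (210,310), (310,350) and (412,400). Their tops measure 116, 131 and 147 mm, against 114, 130 and 146 mm expected with each resting on its cup floor. The look-alikes and beaker haven't moved, and the gripper is clear.

```bash
python3 -c "
from cell import arm
print(arm.sign_off())"
```

```text
the job is handed in; nothing more can be done
None
```

The three port-capped bottles are standing upright in their matching holders. I placed them in the order small, medium, large and handed the job in at about 25 s of the 96 s allowed.

- **Seating:** the last camera check put the bottle tops at 116, 131 and 147 mm. Resting on the holder floors they should be at 114, 130 and 146 mm, so all three agree within 2 mm.
- **Forces:** the wrist force readings I saw stayed at about 2 N. They were taken at the end of each move, not throughout.
- **Left alone:** the two plain-capped bottles, the beaker and the purple look-alike appear unmoved in the last picture; I judged this by eye and did not measure it.
- **Gripper:** it finished open with its tips at 250 mm, about 100 mm above the tallest bottle.

No check failed. The two cameras disagreed by up to about 3 mm on the holder positions, so I used the average.

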